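# Seat the cuvette rotor on the sampler deck

## Task

The white cuvette rotor sits loose and high on the sampler's hub because its notch is turned away from the steel locating pin. Turn the rotor on its hub by fingertip (its upright posts are there to be pushed) until the notch is over the pin, then press the rotor down at the blue cap in its middle until it is fully home on the deck, and take the hand away. Never lift, tip or carry the rotor, and leave everything else on the bench where it stands.

Things in the scene. Friction and masses are not known exactly. Their poses are not given: they have to be found in the camera images.
- rotor: White disc, 140 mm across, 10 mm thick, 170 to 340 g, loose on the hub. Origin: centre of its underside; z up; x points from the centre through the notch (cut through the rim, 13 to 16 mm wide, 13 mm deep; a red line on the plate runs towards it). It turns endlessly either way on the hub with a little friction, stays where it is left, and has about 1 mm of side play.
- notch (a point): Middle of the notch, 64 mm from the rotor's axis, at the height of the rotor's underside.
- press_cap (a point): Centre of the flat top of the rotor's blue round cap (40 mm across), on the rotor's axis, 32 mm above its underside: press here.
- post0 (a point): Centre of the top of a blue finger post of the rotor, 60 degrees counter-clockwise (from above) from the notch, 48 mm from the axis. The post is 14 mm in diameter and stands 22 mm above the plate; its top is 32 mm above the rotor's underside.
- post1 (a point): Centre of the top of a blue finger post of the rotor, 180 degrees counter-clockwise (from above) from the notch, 48 mm from the axis. The post is 14 mm in diameter and stands 22 mm above the plate; its top is 32 mm above the rotor's underside.
- post2 (a point): Centre of the top of a blue finger post of the rotor, 300 degrees counter-clockwise (from above) from the notch, 48 mm from the axis. The post is 14 mm in diameter and stands 22 mm above the plate; its top is 32 mm above the rotor's underside.
- deck: Grey sampler deck, fixed, 35 mm high; its top is the rotor's seat. Origin: underside, below the hub's axis; it reaches 95 mm to -x, 120 to +x, 100 to -y, 170 to +y of that. Its x axis points from the hub's axis to the pin: the rotor is aligned when both have the same yaw. The rotor starts 86 to 272 degrees counter-clockwise from there.
- pin (a point): Tip of the fixed steel locating pin, 10 mm diameter, conical tip, 8.5 mm above the deck's top, 64 mm from the hub's axis. A red line on the deck, 78 to 108 mm out, points at it. With the notch elsewhere the plate hides the pin and can be pressed down only about 1.5 mm. In the notch the pin has about 2 mm free on each side; its cone helps a little more.
- hub (a joint): Sinking of the hub that carries the rotor (m): 0 is up, the rotor's underside 10 mm above the deck; 0.010 is fully down, the rotor flat on the deck. The hub is stiff: pressing it down takes about 4 to 7 N, it stays at any height where it is left and does not spring back.
- vial: Bystander: vial with red cap, 24 mm diameter, 45 mm high, standing on the deck to the rotor's +y side. Origin at the centre of its underside.
- reagent: Bystander: amber bottle, 52 mm diameter, 100 mm high, standing on the bench beyond the deck's +y edge. Origin at the centre of its underside.
- tube: Bystander: white and green tube, 32 mm diameter, 85 mm high, standing on the bench beyond the deck's -y edge. Origin at the centre of its underside.
- block: Bystander: white block with wells, 60 x 90 x 22 mm, lying on the bench beyond the deck's +x edge. Origin at the centre of its underside.
- mouse: Bystander: black computer mouse, 100 x 58 x 32 mm, on a blue mat to the right. Origin at the centre of its underside.
Things that resemble listed ones, but are neither listed nor needed, are in the scene too. Several things have the shape of the rotor; the one meant has the colours described above.

How it is judged:
At the end, for the whole second after the job is handed in: Rotor seated: hub sunk at least 8.5 of 10 mm, rotor's underside within 2 mm of the deck's top, notch within 6 mm of the pin, rotor's axis within 4 mm of the hub's, level within 0.04 rad, at rest; every bystander within 20 mm of its start (value of joint hub above 0.0085 m and z of rotor in the frame of deck between 0.033 and 0.037 m and horizontal distance between notch and pin below 0.006 m and horizontal distance between rotor and deck below 0.004 m and angle between rotor's own z axis and vertical below 0.04 rad and linear speed of rotor below 0.01 m/s and angular speed of rotor below 0.05 rad/s and not (distance of any of vial, reagent, tube, block, mouse from where it was at the start of the episode above 0.02 m)); the robot touches nothing.
It fails at once if the rotor is lifted more than 7 mm above where it started, or off the hub (z of rotor in the frame of deck above 0.052 m or horizontal distance between rotor and deck above 0.012 m).
It fails at once if the rotor is tipped by more than 0.2 rad (angle between rotor's own z axis and vertical above 0.2 rad).
It fails at once if a bystander is moved by more than 20 mm (distance of any of vial, reagent, tube, block, mouse from where it was at the start of the episode above 0.02 m).
It fails at once if a standing bystander is tipped (angle between any of vial, reagent, tube's own z axis and vertical above 0.4 rad).
It also fails if it takes over 64 s, if anything falls off the work surface, if the arm or the gripper's body presses on something with over 40 N, if the wrist force passes 120 N, or if a joint passes its speed limit or range.

## Robot

A 6-joint arm with a two-finger parallel gripper is mounted at the origin on the work surface. World frame = base frame: x ahead of the robot, y to its left, z up, the work surface at z = 0. Lengths are in m, angles in rad, forces in N, time in s.
With the tool pointing down it reaches from about 0.35 to 0.975 m from the base axis. Payload 4.9 kg.
Tool frame: the origin (TCP) lies at the very end of the fingers, on their centre line; the grasp point (between the pads) lies manip.grip_point_offset behind it (manip.grip_point_offset is the distance from the TCP to the grasp point, in m); z points along the fingers, y is the line along which they close (so a half turn about z gives the same grasp; the last joint's range is limited). The gripper opens to 85 mm and grips with 20 to 120 N. Pads are 22 mm wide; open, the fingers measure 114 mm over their backs; the gripper's body (76 mm by 85 mm) begins 54 mm behind the grasp point. The pads swing forward as they close: fully open they stand 13 mm farther back than shut.
Start: joints at [-0.119, 0.053, 1.613, -0, 1.476, -0.119], TCP at [0.625, 0, 0.203] pointing down, gripper open.
Joint ranges: [-3.01, 3.01], [-1.01, 2.22], [0.06, 2.58], [-1.02, 4.17], [0.09, 2.62], [-3.14, 3.14]. Speed limits (rad/s): [2.57, 2.57, 3.14, 3.14, 3.14, 3.14].

## Interface

Orientations are given as a unit quaternion [w, x, y, z].
In Python, from plant import manip gives the robot as it stands.
- The arm moves only by the shell command python3 -m crank 'ROWS' [OPENING]. ROWS is JSON, a list of rows, each an object of numbers: "x", "y", "z": the shift along the tool's x, y, z in cm; "turn": the turn about the tool's z in rad. In form: [{"x": .., "y": .., "z": .., "turn": ..}, ...]. A call has 1 to 5 rows; each row shifts and turns the commanded pose from where the row before left it, along the tool's axes as they then stand; what a row does not reach is not made up. A row lasts 1/10 s, in which the tool goes at most 50 mm and 8.59 degrees, less where a joint would pass 70% of its speed; a pose out of reach is approached as far as the arm can. A call with a gripper value outside its range is refused whole. OPENING is the opening in per cent of the stroke, from 0 (shut) to 100 (fully open), set as the call begins (- or left out, the last holds). The fingers move at their own pace and stop on an object; the grip force is fixed at half the most. Time passes only in rows, so rows that do not move let the fingers close. It gives the time, the measured TCP pose, the force, the opening and the grip force at its end, in the units of the state.
- manip.state(): the state, without advancing time (a new reading comes with each control period).
- manip.grab_frame(name): name is "scene" or "side" or "wrist"; returns (picture, depth): 480x640x3 uint8, red, green, blue; 480x640 float32, m along the optical axis (not along the pixel's ray), 0 where there is no reading.
- manip.camera_model(name): a dict with "mtx" (3x3 intrinsics, pixels), "world_to_cam" (4x4, takes a point from world to camera coordinates). Camera axes: x right, y down, z forward; pixel columns grow to the right and rows downward; lengths in m; the calibration is good to about 2 mm. A picture is of the moment at which its call begins: read the wrist's pose just before it. camera_model takes no time and is no camera call; for the wrist camera it gives the pose at the moment of the call.
- manip.job_done(): hands the job in; it is judged then, once.
The state is a dict: "time": time; "joint_pos": joint angles; "joint_vel": joint speeds; "joint_efforts": joint torques, N m; "tool_pos": TCP position; "tool_rot": TCP orientation; "contact_force": force on the tool from outside, world axes, zero at the start; "ft_torque": the same for the moment, N m; "gripper_width": opening from 0.0 (shut) to 1.0 (fully open); "grasp_force": force on a finger pad.
Only numpy, scipy, OpenCV 4.12 (cv2) and the standard library are available. Lean on these libraries where they do the work, as an engineer would, in place of code of your own. Each camera call takes 0.05 s, during which the arm holds its last target. There are 200 camera calls.

## Working session

There is one attempt and no reset: what is moved stays moved. The work goes in short steps, Python scripts to look and compute and a shell command to move; the robot and the scene stay as the last step left them, time stands still between calls to the robot, and variables do not carry over. Pictures are saved under pics/ and viewed, at most 10 in all, crops included, and the job is handed in when it is done.

```bash
mkdir -p pics; ls; python3 - <<'E'
from plant import manip
import cv2, numpy as np
s=manip.state(); print(s, manip.grip_point_offset)
ims=[]
for n in ("scene","side"):
    p,d=manip.grab_frame(n); np.savez('pics/%s0.npz'%n,p=p,d=d,K=manip.camera_model(n)['mtx'],T=manip.camera_model(n)['world_to_cam'])
    cv2.imwrite('pics/%s0.png'%n,p[:,:,::-1])
E
```

```text
pics
{'time': 0.0, 'joint_pos': array([-1.19042902e-01,  5.33843004e-02,  1.61427069e+00, -2.99460104e-05,
        1.47598102e+00, -1.18962175e-01]), 'joint_vel': array([ 0.00064969, -0.00156537, -0.00065254, -0.00113979, -0.00173198,
        0.0009595 ]), 'joint_efforts': array([ 2.70554956e-04, -3.93670499e+01, -3.70175600e+01, -1.62778279e-04,
        6.93513779e-03, -6.06393527e-06]), 'tool_pos': array([6.24333331e-01, 4.40971055e-05, 2.01659977e-01]), 'tool_rot': array([-7.93881478e-04,  7.07133940e-01,  7.07078884e-01, -6.43272562e-04]), 'contact_force': array([-1.08057768,  0.11503951,  0.04941721]), 'ft_torque': array([-0.00453483,  0.01728087, -0.07058533]), 'grasp_force': 0.0, 'gripper_width': 1.0002795972117562} 0.0187
```

View pics/scene0.png

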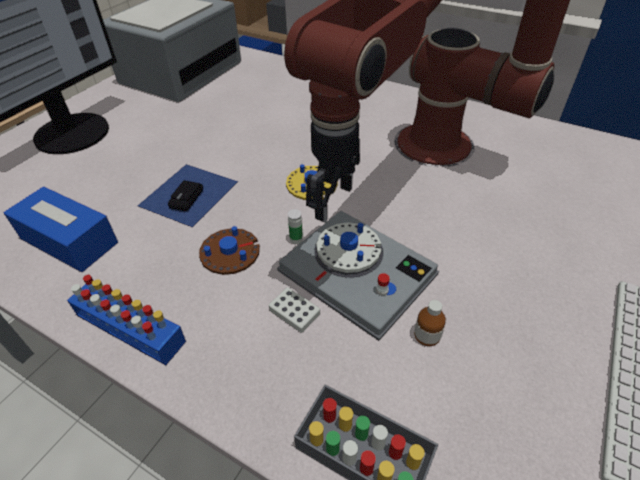

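View pics/side0.png

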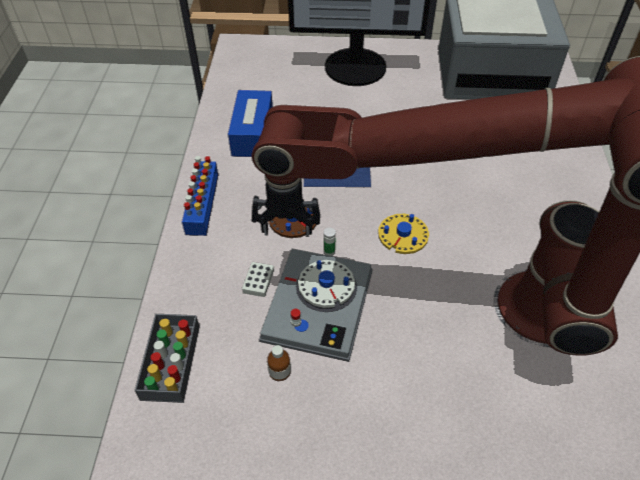

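The scene view shows the white rotor with its cap at (349,242), the plate's red line pointing to about (378,246) and the deck's red line at (322,276). In the side view the cap is at (326,279), the plate line at (335,295) and the deck line at (290,280).

```bash
cat > h.py <<'E'
import cv2, numpy as np
def ray(K,T,uv,z):
    R,t=T[:3,:3],T[:3,3]; c=-R.T@t
    d=R.T@np.linalg.inv(K)@np.array([uv[0],uv[1],1.]); return c+d*(z-c[2])/d[2]
def blobs(p,col,box=None,amin=6):
    h=cv2.cvtColor(p,cv2.COLOR_RGB2HSV)
    if col=='blue': m=cv2.inRange(h,(100,140,50),(125,255,255))
    else: m=cv2.inRange(h,(0,130,80),(8,255,255))|cv2.inRange(h,(172,130,80),(180,255,255))
    if box:
        k=np.zeros_like(m); x0,y0,x1,y1=box; k[y0:y1,x0:x1]=1; m=m*k
    n,l,s,c=cv2.connectedComponentsWithStats(m)
    return [(c[i],s[i],np.argwhere(l==i)[:,::-1]) for i in range(1,n) if s[i,4]>=amin]
E
python3 - <<'E'
from h import *
for n,box in (('scene',(290,210,440,310)),('side',(265,250,370,345))):
    f=np.load(f'pics/{n}0.npz'); K,T=f['K'],f['T']
    for col in('blue','red'):
        for c,s,px in blobs(f['p'],col,box):
            zs=(0.077,) if col=='blue' else (0.055,0.035)
            print(n,col,c.round(1),s[4],*[ray(K,T,c,z)[:2].round(4) for z in zs])
            if col=='red':
                v=cv2.fitLine(np.array([ray(K,T,q,zs[0])[:2] for q in px],np.float32),cv2.DIST_L2,0,.01,.01).ravel(); print('   dir deg',np.degrees(np.arctan2(v[1],v[0])))
E
```

```text
scene blue [359.7 227.3] 39 [ 0.4982 -0.0024]
scene blue [348.7 240.6] 258 [ 0.5456 -0.005 ]
scene blue [326.2 239.7] 40 [ 0.5663 -0.048 ]
scene blue [359.8 255.2] 41 [0.5719 0.0338]
scene blue [413.1 267.2] 34 [0.5498 0.141 ]
scene blue [391.3 288.6] 67 [0.6205 0.1243]
scene red [367. 245.] 13 [0.5191 0.0265] [0.5013 0.0194]
   dir deg -61.11745
scene red [320.6 275.4] 33 [ 0.6418 -0.0194] [ 0.6273 -0.0278]
   dir deg -13.300803
scene red [383.3 278.6] 96 [0.5877 0.0953] [0.5718 0.0901]
   dir deg 31.640772
side blue [318.8 264.4] 28 [ 0.5561 -0.0457]
side blue [326.1 278.6] 199 [ 0.5358 -0.0028]
side blue [345.6 280.6] 30 [0.4883 0.0007]
side blue [314.2 291.3] 27 [0.5625 0.0362]
side blue [302.2 326.1] 93 [0.5841 0.1349]
side blue [332.9 335.7] 30 [0.5129 0.1568]
side red [290.  278.7] 26 [ 0.6259 -0.0146] [ 0.628  -0.0293]
   dir deg -11.982903
side red [332.4 293.6] 14 [0.5191 0.0252] [0.5194 0.0111]
   dir deg -63.045643
side red [295.  312.9] 67 [0.6054 0.0854] [0.6071 0.0723]
   dir deg -80.23159
```

Rotor centre is at about (0.540,-0.004), with posts near 177°, 57° and -63°. The notch is at about 117° and the pin at about -14°, so the rotor needs a clockwise turn of about 130°. I'll close the gripper, move above the rotor and look from there.

```bash
python3 -m crank '[{"y":-2,"z":-2},{"y":-2,"z":-2},{"y":-2,"z":-2},{"y":-2,"z":-2},{"y":-0.4}]' 0; python3 -m crank '[{"x":0},{"x":0},{"x":0},{"x":0}]'; python3 - <<'E'
from plant import manip
from h import *
c=manip.camera_model('wrist'); p,d=manip.grab_frame('wrist')
np.savez('pics/w1.npz',p=p,d=d,K=c['mtx'],T=c['world_to_cam']); cv2.imwrite('pics/w1.png',p[:,:,::-1])
print(-c['world_to_cam'][:3,:3].T@c['world_to_cam'][:3,3], manip.state()['joint_pos'])
E
```

```text
[0.62415282 0.06987472 0.37132669] [-1.18992482e-01  5.32469641e-02  1.61400750e+00  2.10466230e-05
  1.47600108e+00 -1.18994233e-01]schema error: expected keys x, y, z, turn
schema error: expected keys x, y, z, turn
```

View pics/w1.png

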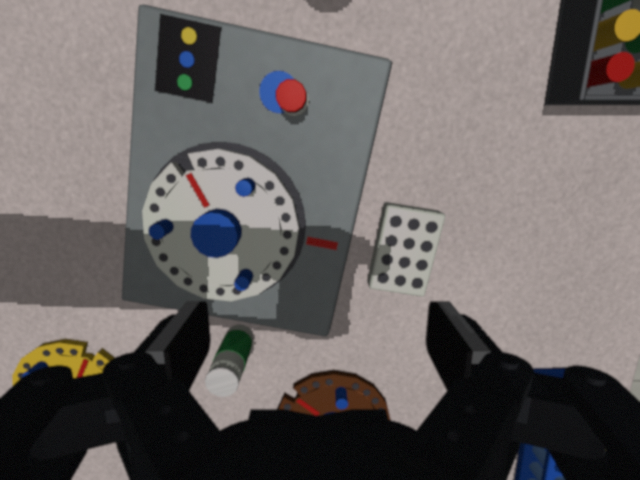

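The wrist view (the move was refused because rows need all four keys) shows the whole rotor. The cap is at (216,233), posts at (245,187), (161,229) and (243,279), the notch at (183,163), and the deck line at (322,243).

```bash
cat > m.py <<'E'
from h import *
import sys
def meas(fn,dz=0.0,box=None,zoff=0.064):
    f=np.load(fn); K,T,p=f['K'],f['T'],f['p']
    for c,s,px in blobs(p,'blue',box,60): print('blue',c.round(1),s[4],ray(K,T,c,zoff-dz)[:2].round(4),'top-plane',ray(K,T,c,.077-dz)[:2].round(4))
    for c,s,px in blobs(p,'red',box,40):
        for z in (.055-dz,.035):
            v=cv2.fitLine(np.array([ray(K,T,q,z)[:2] for q in px],np.float32),cv2.DIST_L2,0,.01,.01).ravel()
            print('red',c.round(1),s[4],'z',z,ray(K,T,c,z)[:2].round(4),'dir',np.degrees(np.arctan2(v[1],v[0])).round(1))
if __name__=='__main__': meas(sys.argv[1],box=eval(sys.argv[2]))
E
python3 m.py pics/w1.npz '(120,10,390,300)'
python3 -m crank '[{"x":0,"y":-2,"z":-1,"turn":0},{"x":0,"y":-2,"z":0,"turn":0},{"x":0,"y":-2,"z":0,"turn":0},{"x":0,"y":-2,"z":0,"turn":0},{"x":0,"y":-0.4,"z":0,"turn":0}]' 0; python3 -m crank '[{"x":0,"y":0,"z":0,"turn":0},{"x":0,"y":0,"z":0,"turn":0},{"x":0,"y":0,"z":0,"turn":0},{"x":0,"y":0,"z":0,"turn":0}]'; python3 - <<'E'
from plant import manip
from h import *
c=manip.camera_model('wrist'); p,d=manip.grab_frame('wrist')
np.savez('pics/w2.npz',p=p,d=d,K=c['mtx'],T=c['world_to_cam']); cv2.imwrite('pics/w2.png',p[:,:,::-1])
E
```

```text
blue [186.3  59. ] 220 [0.5233 0.128 ] top-plane [0.5275 0.1255]
blue [271.3  89.6] 623 [0.5876 0.1062] top-plane [0.5891 0.1047]
blue [244.7 186.8] 221 [0.5626 0.0305] top-plane [0.5652 0.0321]
blue [215.2 232.9] 1723 [ 0.5348 -0.0095] top-plane [ 0.5385 -0.0061]
blue [157.6 230.3] 204 [ 0.485  -0.0072] top-plane [ 0.4909 -0.0039]
blue [241.7 282.2] 168 [ 0.5552 -0.0554] top-plane [ 0.5581 -0.0501]
red [291.   95.4] 757 z 0.055 [0.6022 0.1029] dir -76.7
red [291.   95.4] 757 z 0.035 [0.6008 0.1049] dir -76.7
red [197.2 189.8] 191 z 0.055 [0.5196 0.0267] dir -64.1
red [197.2 189.8] 191 z 0.035 [0.513  0.0239] dir -64.1
red [321.5 243. ] 213 z 0.055 [ 0.6272 -0.0211] dir -12.0
red [321.5 243. ] 213 z 0.035 [ 0.6274 -0.0269] dir -12.0
time: 0.65
tool_pos: [0.5395, 0.0001, 0.2125]
tool_rot: [-0.0, 0.707, 0.707, -0.0]
contact_force: [-0.2, -0.2, -0.2]
gripper_width: 0.143
grasp_force: 0.0
time: 1.05
tool_pos: [0.5414, -0.0, 0.2128]
tool_rot: [-0.0, 0.707, 0.707, -0.0]
contact_force: [0.4, 0.4, -0.1]
gripper_width: -0.001
grasp_force: 0.0
```

View pics/w2.png

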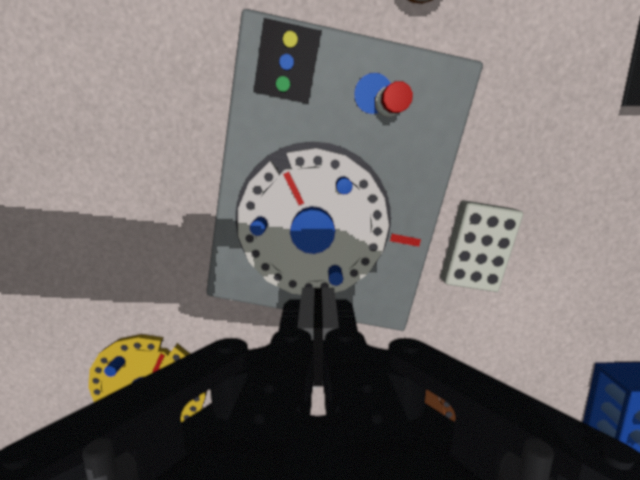

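The view from above the rotor shows the cap at (312,230), posts at (344,185), (258,226) and (335,274), the notch at (282,160) and the deck line at (405,240).

```bash
python3 m.py pics/w2.npz '(215,140,430,290)'; python3 - <<'E'
from h import *
f=np.load('pics/w2.npz');K,T,p=f['K'],f['T'],f['p']
for z,uv in ((.055,(237,222)),(.055,(391,222)),(.055,(314,149)),(.055,(282,163)),(.035,(405,240))): print(uv,ray(K,T,uv,z)[:2].round(4))
# bright-plate outline above shadow
h=cv2.cvtColor(p,cv2.COLOR_RGB2HSV)
print(f['d'][175:185,320].mean(), (T@[0.545,0.03,.055,1])[:3])
E
```

```text
blue [343.6 185.1] 183 [0.5636 0.0303] top-plane [0.5626 0.032 ]
blue [312.2 230.1] 1524 [ 0.5362 -0.0098] top-plane [ 0.5364 -0.0066]
blue [258.2 226. ] 197 [ 0.4879 -0.0061] top-plane [ 0.4901 -0.003 ]
blue [335.  275.1] 200 [ 0.5572 -0.0529] top-plane [ 0.5565 -0.0479]
red [293.1 187.7] 173 z 0.055 [0.5191 0.027 ] dir -64.2
red [293.1 187.7] 173 z 0.035 [0.5178 0.0243] dir -64.2
red [405.1 239.7] 212 z 0.055 [ 0.6223 -0.0212] dir -11.6
red [405.1 239.7] 212 z 0.035 [ 0.6273 -0.0268] dir -11.6
(237, 222) [ 0.4671 -0.0044]
(391, 222) [ 0.6083 -0.0044]
(314, 149) [0.5379 0.0605]
(282, 163) [0.5098 0.0486]
(405, 240) [ 0.6272 -0.0271]
0.32581097 [ 0.00392579 -0.05153243  0.32566485]
```

Rotor centre ≈ (0.537,-0.008), notch 116°, pin -12°: I need about 128° clockwise. Next I go behind post1, which is at 176°.

```bash
python3 -m crank '[{"x":-1.4,"y":-2.4,"z":0,"turn":0},{"x":-1.4,"y":-2.4,"z":0,"turn":0},{"x":0,"y":0,"z":0,"turn":-0.14},{"x":0,"y":0,"z":0,"turn":-0.14},{"x":0,"y":0,"z":0,"turn":-0.14}]'; python3 -m crank '[{"x":0,"y":0,"z":4,"turn":0},{"x":0,"y":0,"z":4,"turn":0},{"x":0,"y":0,"z":3,"turn":0},{"x":0,"y":0,"z":0,"turn":0},{"x":0,"y":0,"z":0,"turn":0}]'; python3 -c "
from plant import manip; print(manip.state()['joint_pos'])"
```

```text
time: 1.6
tool_pos: [0.4931, -0.0282, 0.213]
tool_rot: [0.0, 0.542, 0.84, 0.0]
contact_force: [-0.7, -0.3, -0.5]
gripper_width: 0.002
grasp_force: 0.0
time: 2.1
tool_pos: [0.4931, -0.028, 0.1032]
tool_rot: [-0.0, 0.544, 0.839, -0.0]
contact_force: [1.5, 0.1, 0.1]
gripper_width: -0.001
grasp_force: 0.0
[-2.07559194e-01 -1.83191080e-01  2.00841050e+00 -5.59475414e-07
  1.31690611e+00 -6.27574166e-01]
```

```bash
python3 -m crank '[{"x":0,"y":0,"z":1.5,"turn":0},{"x":0,"y":0,"z":1.4,"turn":0},{"x":0,"y":0,"z":1.0,"turn":0},{"x":0,"y":0,"z":0,"turn":0}]'; python3 -m crank '[{"x":0.3,"y":0,"z":0,"turn":0.0625},{"x":0.3,"y":0,"z":0,"turn":0.0625},{"x":0.3,"y":0,"z":0,"turn":0.0625},{"x":0.3,"y":0,"z":0,"turn":0.0625},{"x":0.3,"y":0,"z":0,"turn":0.0625}]'; python3 -m crank '[{"x":0.3,"y":0,"z":0,"turn":0.0625},{"x":0.3,"y":0,"z":0,"turn":0.0625},{"x":0.3,"y":0,"z":0,"turn":0.0625},{"x":0.3,"y":0,"z":0,"turn":0.0625},{"x":0.3,"y":0,"z":0,"turn":0.0625}]'
```

```text
time: 2.5
tool_pos: [0.4915, -0.0277, 0.0618]
tool_rot: [-0.002, 0.544, 0.839, -0.001]
contact_force: [0.1, 1.0, 0.0]
gripper_width: 0.003
grasp_force: 0.0
time: 3.0
tool_pos: [0.4889, -0.0137, 0.0643]
tool_rot: [0.0, 0.669, 0.743, 0.0]
contact_force: [-0.5, -0.6, -1.1]
gripper_width: 0.004
grasp_force: 0.0
time: 3.5
tool_pos: [0.4892, 0.0013, 0.0643]
tool_rot: [0.0, 0.777, 0.63, 0.0]
contact_force: [0.4, 0.0, 0.7]
gripper_width: -0.001
grasp_force: 0.0
```

```bash
python3 -m crank '[{"x":0.3,"y":0,"z":0,"turn":0.0625},{"x":0.3,"y":0,"z":0,"turn":0.0625},{"x":0.3,"y":0,"z":0,"turn":0.0625},{"x":0.3,"y":0,"z":0,"turn":0.0625},{"x":0.3,"y":0,"z":0,"turn":0.0625}]'; python3 -m crank '[{"x":0.3,"y":0,"z":0,"turn":0.0625},{"x":0.3,"y":0,"z":0,"turn":0.0625},{"x":0.3,"y":0,"z":0,"turn":0.0625},{"x":0.3,"y":0,"z":0,"turn":0.0625},{"x":0.3,"y":0,"z":0,"turn":0.0625}]'; python3 - <<'E'
from plant import manip
from h import *
for n in ('scene','side','wrist'):
    c=manip.camera_model(n); p,d=manip.grab_frame(n)
    np.savez(f'pics/{n}3.npz',p=p,d=d,K=c['mtx'],T=c['world_to_cam']); cv2.imwrite(f'pics/{n}3.png',p[:,:,::-1])
a=cv2.resize(cv2.imread('pics/scene3.png')[200:300,280:440],None,fx=3,fy=3); b=cv2.resize(cv2.imread('pics/side3.png')[240:340,250:410],None,fx=3,fy=3)
cv2.imwrite('pics/v3.png',np.vstack([a,b])[:600])
E
```

```text
time: 4.0
tool_pos: [0.4941, 0.0155, 0.0643]
tool_rot: [0.0, 0.865, 0.502, 0.0]
contact_force: [-0.1, -0.8, -0.1]
gripper_width: 0.002
grasp_force: 0.0
time: 4.5
tool_pos: [0.5031, 0.0274, 0.0643]
tool_rot: [0.0, 0.933, 0.361, 0.0]
contact_force: [0.1, 0.9, 0.4]
gripper_width: 0.0
grasp_force: 0.0
```

View pics/v3.png

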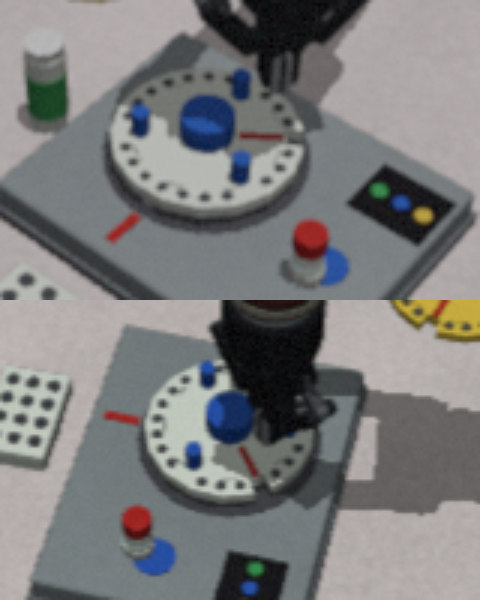

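View pics/wrist3.png

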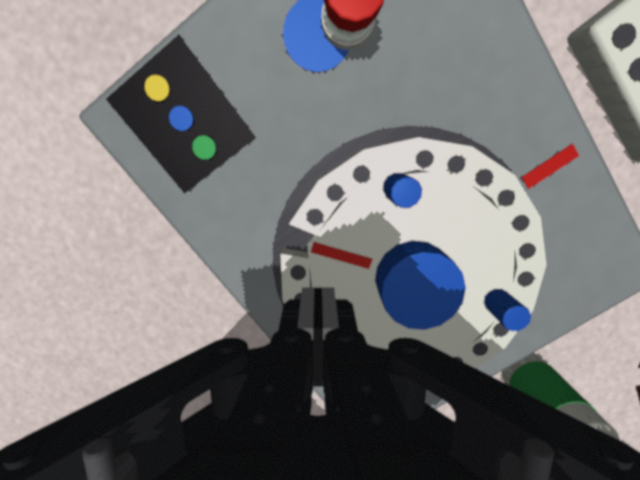

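The rotor has not moved: the posts and red line are at the same pixels as before. The fingertip sits at scene (373,228), so I'll check where it really is.

```bash
python3 - <<'E'
from h import *
from plant import manip
s=manip.state(); print(s['tool_pos'],s['joint_pos'])
for n in('scene','side','wrist'):
    f=np.load(f'pics/{n}3.npz');K,T=f['K'],f['T']
    for nm,P in (('tcp',s['tool_pos']),('post1',(.489,-.0045,.077)),('cap',(.537,-.008,.077)),('post2',(.5632,.031,.077))):
        c=T@np.r_[P,1]; u=K@c[:3]; u=u[:2]/u[2]; 
        x,y=u.round().astype(int); dd=f['d'][y,x] if 0<=x<640 and 0<=y<480 else -1
        print(n,nm,u.round(1),'z',c[2].round(4),'depth',dd.round(4) if dd>=0 else dd)
f=np.load('pics/wrist3.npz');print(f['d'][292:330:6,316-12:316+20:6].round(3)); print(f['d'][285:292,318])
E
python3 m.py pics/wrist3.npz '(260,120,600,380)'
```

```text
[0.50295619 0.02736243 0.06419228] [-9.34795462e-02 -1.10653933e-01  2.01425432e+00 -3.21818081e-05
  1.23759390e+00  7.35079528e-01]
scene tcp [370.8 237.5] z 1.004 depth 1.0209
scene post1 [360.7 224.4] z 1.0153 depth 1.0148
scene cap [349.3 237.5] z 0.9872 depth 0.9835
scene post2 [360.4 252. ] z 0.9568 depth 0.9553
side tcp [339.1 292.4] z 1.4752 depth 1.4866
side post1 [345.4 278.8] z 1.4853 depth 1.3755
side cap [325.7 276.9] z 1.4891 depth 1.4958
side post2 [314.  289.5] z 1.4649 depth 1.4669
wrist tcp [318.5 283.1] z 0.1822 depth 0.1937
wrist post1 [347.3 353.7] z 0.1786 depth 0.1021
wrist cap [424.3 291.1] z 0.1696 depth 0.1717
wrist post2 [407.  192.8] z 0.1571 depth 0.1574
[[0.144 0.144 0.144 0.144 0.145 0.145]
 [0.138 0.139 0.14  0.139 0.139 0.138]
 [0.135 0.134 0.134 0.136 0.135 0.135]
 [0.13  0.129 0.128 0.13  0.13  0.129]
 [0.125 0.125 0.125 0.124 0.125 0.125]
 [0.12  0.121 0.12  0.122 0.121 0.12 ]
 [0.116 0.118 0.117 0.118 0.117 0.118]]
[0.1932934  0.19452676 0.19442861 0.14832667 0.14683743 0.14744712
 0.14566176]
blue [402.4 190. ] 875 [0.5635 0.0299] top-plane [0.5627 0.0333]
blue [419.4 285.1] 5754 [ 0.5361 -0.0106] top-plane [ 0.5375 -0.0041]
blue [507.6 310.2] 1084 [ 0.5571 -0.054 ] top-plane [ 0.5569 -0.0441]
red [550.  165.9] 825 z 0.055 [ 0.6199 -0.0165] dir -11.5
red [550.  165.9] 825 z 0.035 [ 0.6273 -0.0266] dir -11.5
red [341.  255.1] 573 z 0.055 [0.5194 0.0267] dir -64.2
red [341.  255.1] 573 z 0.035 [0.5156 0.0214] dir -64.2
```

```bash
python3 - <<'E'
from h import *
for n,box in (('wrist',(296,284,342,300)),('scene',(360,205,392,250)),('side',(300,240,370,310))):
    f=np.load(f'pics/{n}3.npz');K,T,d,p=f['K'],f['T'],f['d'],f['p']
    x0,y0,x1,y1=box; Y,X=np.mgrid[y0:y1,x0:x1]; D=d[y0:y1,x0:x1]
    C=np.stack([(X-K[0,2])/K[0,0]*D,(Y-K[1,2])/K[1,1]*D,D],-1).reshape(-1,3)
    W=(C-T[:3,3])@T[:3,:3]
    dark=(p[y0:y1,x0:x1].max(-1)<75).ravel()&(W[:,2]>.058)&(D.ravel()>0)
    W=W[dark]; W=W[np.hypot(*(W[:,:2]-[.503,.0274]).T)<.03]; o=W[np.argsort(W[:,2])]; print(n,len(o)); print(o[:12:2].round(4))
E
```

```text
wrist 399
[[0.5068 0.038  0.0939]
 [0.5067 0.0389 0.0952]
 [0.5114 0.0338 0.0953]
 [0.507  0.0381 0.0955]
 [0.5145 0.0306 0.0956]
 [0.5093 0.0363 0.0956]]
scene 459
[[0.4892 0.0243 0.0582]
 [0.5107 0.027  0.0935]
 [0.5093 0.0354 0.0963]
 [0.5125 0.0275 0.0982]
 [0.5093 0.0352 0.0991]
 [0.5153 0.031  0.0993]]
side 341
[[0.4817 0.0131 0.0598]
 [0.5108 0.0317 0.0958]
 [0.5059 0.037  0.0994]
 [0.5012 0.0369 0.0996]
 [0.492  0.0336 0.1036]
 [0.4944 0.0343 0.1044]]
```

The cameras agree that the real fingertip end is about 30 mm above the reported TCP: its lowest points are at z≈0.094 in all three views, against a reported 0.064. It therefore passed over the posts, which top out at 0.077. I'll trust the cameras, go back behind post1 and descend 30 mm further.

```bash
python3 -m crank '[{"x":-2.28,"y":1.65,"z":0,"turn":0},{"x":-2.28,"y":1.65,"z":0,"turn":0},{"x":0,"y":0,"z":0,"turn":-0.14},{"x":0,"y":0,"z":0,"turn":-0.14},{"x":0,"y":0,"z":0,"turn":-0.14}]';  python3 -m crank '[{"x":0,"y":0,"z":0,"turn":-0.14},{"x":0,"y":0,"z":0,"turn":-0.14},{"x":0,"y":0,"z":0,"turn":-0.14},{"x":0,"y":0,"z":0,"turn":-0.14},{"x":0,"y":0,"z":0,"turn":-0.14}]'; python3 -m crank '[{"x":0,"y":0,"z":1,"turn":-0.13},{"x":0,"y":0,"z":0.5,"turn":0},{"x":0,"y":0,"z":0.4,"turn":0},{"x":0,"y":0,"z":0,"turn":0}]'; python3 - <<'E'
from plant import manip
from h import *
s=manip.state()
for n in ('scene','side'):
    c=manip.camera_model(n); p,d=manip.grab_frame(n); K,T=c['mtx'],c['world_to_cam']
    np.savez(f'pics/{n}4.npz',p=p,d=d,K=K,T=T); cv2.imwrite(f'pics/{n}4.png',p[:,:,::-1])
    u=K@(T@np.r_[s['tool_pos'],1])[:3]; print(n,u[:2]/u[2])
a=cv2.resize(cv2.imread('pics/scene4.png')[200:300,280:440],None,fx=3,fy=3); b=cv2.resize(cv2.imread('pics/side4.png')[240:340,250:410],None,fx=3,fy=3)
cv2.imwrite('pics/v4.png',np.vstack([a,b])[:600])
E
```

```text
time: 5.15
tool_pos: [0.4913, -0.0283, 0.0641]
tool_rot: [0.0, 0.834, 0.551, 0.0]
contact_force: [-0.2, 0.1, 0.1]
gripper_width: -0.0
grasp_force: 0.0
time: 5.65
tool_pos: [0.4913, -0.0279, 0.064]
tool_rot: [0.0, 0.595, 0.804, 0.0]
contact_force: [0.4, -0.2, -0.1]
gripper_width: 0.002
grasp_force: 0.0
time: 6.05
tool_pos: [0.4907, -0.0277, 0.0442]
tool_rot: [-0.001, 0.545, 0.839, -0.0]
contact_force: [0.7, -0.0, -0.3]
gripper_width: 0.001
grasp_force: 0.0
scene [350.31051906 231.89861755]
side [344.59010377 279.17213234]
```

View pics/v4.png

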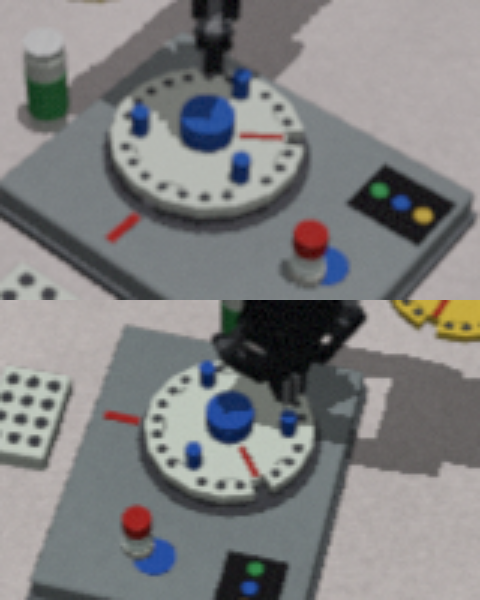

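The finger now stands on the CCW side of post1: in the scene crop the tip is at (212,72) and the post at (241,83). It's still clear of the plate, so I'll go 9 mm lower and push.

```bash
python3 -m crank '[{"x":0,"y":0,"z":0.5,"turn":0},{"x":0,"y":0,"z":0.4,"turn":0},{"x":0,"y":0,"z":0,"turn":0}]'; python3 -m crank '[{"x":0.3,"y":0,"z":0,"turn":0.0625},{"x":0.3,"y":0,"z":0,"turn":0.0625},{"x":0.3,"y":0,"z":0,"turn":0.0625},{"x":0.3,"y":0,"z":0,"turn":0.0625},{"x":0.3,"y":0,"z":0,"turn":0.0625}]'; python3 -m crank '[{"x":0.3,"y":0,"z":0,"turn":0.0625},{"x":0.3,"y":0,"z":0,"turn":0.0625},{"x":0.3,"y":0,"z":0,"turn":0.0625},{"x":0.3,"y":0,"z":0,"turn":0.0625},{"x":0.3,"y":0,"z":0,"turn":0.0625}]'; cat > g.py <<'E'
from plant import manip
from h import *
import sys
k=sys.argv[1]; s=manip.state(); C=np.array([.537,-.008])
print('tcp',s['tool_pos'].round(4),'ang',np.degrees(np.arctan2(*(s['tool_pos'][:2]-C)[::-1])).round(1),'r',np.linalg.norm(s['tool_pos'][:2]-C).round(4),'j6',s['joint_pos'][5].round(2))
for n in ('scene','side','wrist'):
    c=manip.camera_model(n); p,d=manip.grab_frame(n); np.savez(f'pics/{n}{k}.npz',p=p,d=d,K=c['mtx'],T=c['world_to_cam']); cv2.imwrite(f'pics/{n}{k}.png',p[:,:,::-1])
    K,T=c['mtx'],c['world_to_cam']
    for col,z in (('blue',.077),('red',.055)):
        for c,st,px in blobs(p,col,None,10):
            q=ray(K,T,c,z)[:2]; r=np.linalg.norm(q-C)
            if r<.065:
                v=cv2.fitLine(np.array([ray(K,T,x,z)[:2] for x in px],np.float32),cv2.DIST_L2,0,.01,.01).ravel()
                print(n,col,c.round(0),st[4],'r',r.round(3),'ang',np.degrees(np.arctan2(*(q-C)[::-1])).round(1),'line',np.degrees(np.arctan2(v[1],v[0])).round(1) if col=='red' else '')
E
python3 g.py 5
```

```text
time: 6.45
tool_pos: [0.4907, -0.0276, 0.0351]
tool_rot: [-0.001, 0.544, 0.839, -0.0]
contact_force: [0.2, 0.2, -0.4]
gripper_width: -0.003
grasp_force: 0.0
time: 6.95
tool_pos: [0.487, -0.0135, 0.0359]
tool_rot: [0.0, 0.669, 0.743, -0.0]
contact_force: [0.5, -0.8, -0.4]
gripper_width: 0.003
grasp_force: 0.3
time: 7.45
tool_pos: [0.4874, 0.0013, 0.036]
tool_rot: [0.0, 0.777, 0.63, -0.0]
contact_force: [0.6, 0.1, 0.2]
gripper_width: 0.003
grasp_force: 0.3
tcp [0.4874 0.0013 0.036 ] ang 169.3 r 0.0505 j6 0.06
scene blue [330. 232.] 38 r 0.044 ang -83.3 line 
scene blue [368. 233.] 42 r 0.043 ang 138.5 line 
scene blue [349. 241.] 256 r 0.01 ang 22.7 line 
scene blue [349. 258.] 40 r 0.058 ang 26.8 line 
scene red [366. 252.] 14 r 0.041 ang 88.0 line 87.8
side blue [326. 279.] 202 r 0.006 ang 104.0 line 
side blue [308. 285.] 29 r 0.05 ang 33.1 line 
side blue [342. 288.] 34 r 0.052 ang 142.6 line 
side red [324. 294.] 14 r 0.037 ang 88.2 line 87.1
wrist blue [540. 240.] 1819 r 0.045 ang 35.9 line 
wrist blue [331. 271.] 1255 r 0.051 ang 143.6 line 
wrist blue [441. 307.] 7745 r 0.007 ang 107.7 line 
wrist blue [442. 407.] 394 r 0.039 ang -100.4 line 
wrist red [423. 212.] 955 r 0.04 ang 88.4 line 86.6
```

It turns: the notch is now at about 87° with the finger at 169°. That leaves about 99°.

```bash
for a in 1; do python3 -m crank '[{"x":0.3,"y":0,"z":0,"turn":0.0625},{"x":0.3,"y":0,"z":0,"turn":0.0625},{"x":0.3,"y":0,"z":0,"turn":0.0625},{"x":0.3,"y":0,"z":0,"turn":0.0625},{"x":0.3,"y":0,"z":0,"turn":0.0625}]'; python3 -m crank '[{"x":0.3,"y":0,"z":0,"turn":0.0625},{"x":0.3,"y":0,"z":0,"turn":0.0625},{"x":0.3,"y":0,"z":0,"turn":0.0625},{"x":0.3,"y":0,"z":0,"turn":0.0625},{"x":0.3,"y":0,"z":0,"turn":0.0625}]'; python3 -m crank '[{"x":0.3,"y":0,"z":0,"turn":0.0625},{"x":0.3,"y":0,"z":0,"turn":0.0625},{"x":0.3,"y":0,"z":0,"turn":0.0625},{"x":0.3,"y":0,"z":0,"turn":0.0625},{"x":0.3,"y":0,"z":0,"turn":0.0625}]'; python3 -m crank '[{"x":0.3,"y":0,"z":0,"turn":0.0625},{"x":0.3,"y":0,"z":0,"turn":0.0625},{"x":0.3,"y":0,"z":0,"turn":0.0625},{"x":0.3,"y":0,"z":0,"turn":0.0625},{"x":0.3,"y":0,"z":0,"turn":0.0625}]'; done; python3 g.py 6
```

```text
time: 8.1
tool_pos: [0.4921, 0.0154, 0.0359]
tool_rot: [0.0, 0.865, 0.502, -0.0]
contact_force: [-0.0, -0.3, 0.1]
gripper_width: -0.002
grasp_force: 0.3
time: 8.6
tool_pos: [0.501, 0.0274, 0.0359]
tool_rot: [0.0, 0.932, 0.361, -0.0]
contact_force: [-0.3, 0.1, -0.5]
gripper_width: -0.001
grasp_force: 0.3
time: 9.1
tool_pos: [0.5131, 0.036, 0.0358]
tool_rot: [0.0, 0.977, 0.212, -0.0]
contact_force: [0.0, -0.7, 1.6]
gripper_width: 0.002
grasp_force: 0.3
time: 9.6
tool_pos: [0.5273, 0.0406, 0.0358]
tool_rot: [-0.0, 0.998, 0.057, -0.0]
contact_force: [-1.0, 0.3, 0.2]
gripper_width: -0.002
grasp_force: 0.3
tcp [0.5273 0.0406 0.0358] ang 101.3 r 0.0496 j6 1.39
scene blue [348. 239.] 300 r 0.006 ang 8.5 line 
scene blue [328. 246.] 48 r 0.053 ang -32.8 line 
scene blue [367. 251.] 46 r 0.052 ang 70.7 line 
scene red [346. 257.] 18 r 0.037 ang 17.1 line 19.8
side blue [312. 267.] 28 r 0.045 ang -38.3 line 
side blue [344. 274.] 28 r 0.046 ang -164.3 line 
side blue [320. 279.] 33 r 0.015 ang 31.4 line 
side blue [322. 294.] 32 r 0.052 ang 82.0 line 
side red [311. 285.] 15 r 0.038 ang 15.3 line 17.8
wrist blue [539. 226.] 1841 r 0.046 ang -34.0 line 
wrist blue [330. 271.] 1265 r 0.048 ang 75.3 line 
wrist blue [443. 302.] 8274 r 0.005 ang 25.4 line 
wrist blue [449. 411.] 147 r 0.045 ang -165.9 line 
wrist red [418. 205.] 960 r 0.039 ang 18.2 line 19.6
```

```bash
python3 -m crank '[{"x":0.3,"y":0,"z":0,"turn":0.0625},{"x":0.3,"y":0,"z":0,"turn":0.0625},{"x":0.3,"y":0,"z":0,"turn":0.0625},{"x":0.3,"y":0,"z":0,"turn":0.0625}]'; python3 -m crank '[{"x":0.3,"y":0,"z":0,"turn":0.0625},{"x":0.3,"y":0,"z":0,"turn":0.0625},{"x":0.3,"y":0,"z":0,"turn":0.0625},{"x":0,"y":0,"z":0,"turn":0}]'; python3 g.py 7; python3 m.py pics/wrist7.npz '(1,1,639,400)' | grep red
```

```text
time: 10.15
tool_pos: [0.5391, 0.041, 0.0357]
tool_rot: [-0.0, 0.998, -0.067, -0.0]
contact_force: [-0.6, 0.5, 0.4]
gripper_width: -0.001
grasp_force: 0.3
time: 10.55
tool_pos: [0.5483, 0.039, 0.0359]
tool_rot: [0.0, 0.987, -0.159, -0.0]
contact_force: [-0.1, 0.1, -0.4]
gripper_width: 0.0
grasp_force: 0.0
tcp [0.5483 0.039  0.0359] ang 76.5 r 0.0483 j6 1.83
scene blue [348. 241.] 257 r 0.009 ang 11.5 line 
scene blue [326. 239.] 50 r 0.05 ang -55.6 line 
scene blue [359. 255.] 51 r 0.054 ang 49.1 line 
scene red [338. 255.] 15 r 0.039 ang -8.5 line -8.1
side blue [330. 280.] 71 r 0.014 ang 144.3 line 
side blue [346. 280.] 30 r 0.049 ang 170.7 line 
wrist blue [537. 224.] 1862 r 0.047 ang -59.4 line 
wrist blue [328. 271.] 1277 r 0.047 ang 50.6 line 
wrist blue [441. 301.] 8276 r 0.005 ang -6.9 line 
wrist blue [449. 411.] 180 r 0.046 ang 170.6 line 
wrist red [416. 204.] 959 r 0.039 ang -7.5 line -5.2
red [405.8  71.6] 1381 z 0.055 [ 0.6261 -0.0217] dir -11.4
red [405.8  71.6] 1381 z 0.035 [ 0.6278 -0.0269] dir -11.4
red [416.1 203.8] 959 z 0.055 [ 0.5759 -0.0131] dir -5.2
red [416.1 203.8] 959 z 0.035 [ 0.5709 -0.0172] dir -5.2
red [110.9 238.5] 3270 z 0.055 [0.6023 0.1142] dir -66.5
red [110.9 238.5] 3270 z 0.035 [0.6007 0.127 ] dir -66.5
```

View pics/wrist7.png

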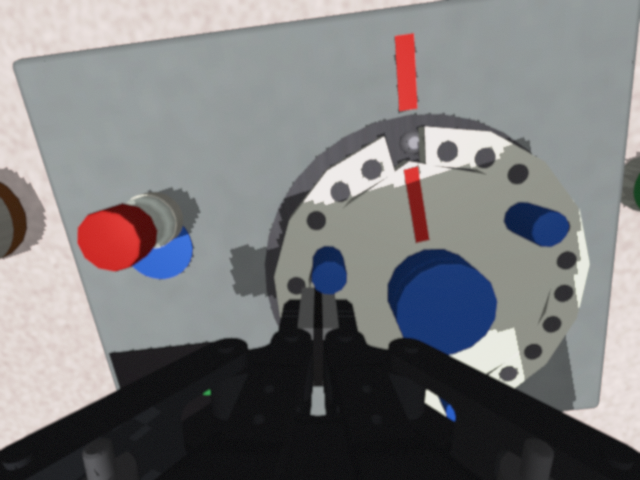

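The notch (388–424, 150) already shows the pin at (412,143). The plate line reads -5.2° against the deck line's -11.4°, so about 6° (5 mm) more.

```bash
python3 -m crank '[{"x":0.2,"y":0,"z":0,"turn":0.042},{"x":0.2,"y":0,"z":0,"turn":0.042},{"x":0.1,"y":0,"z":0,"turn":0.021},{"x":0,"y":0,"z":0,"turn":0}]'; python3 g.py 8|grep -E "tcp|wrist"; python3 m.py pics/wrist8.npz '(250,1,639,400)' | grep red
```

```text
time: 11.1
tool_pos: [0.5528, 0.0374, 0.0359]
tool_rot: [0.0, 0.977, -0.211, -0.0]
contact_force: [-0.2, 0.2, 0.2]
gripper_width: 0.002
grasp_force: 0.1
tcp [0.5528 0.0374 0.0359] ang 70.8 r 0.0481 j6 1.93
wrist blue [535. 222.] 1866 r 0.047 ang -64.9 line 
wrist blue [327. 271.] 1274 r 0.047 ang 45.0 line 
wrist blue [440. 300.] 8276 r 0.005 ang -13.7 line 
wrist blue [450. 411.] 160 r 0.046 ang 165.3 line 
wrist red [414. 204.] 952 r 0.039 ang -13.0 line -10.5
red [382.3  75.5] 1364 z 0.055 [ 0.6264 -0.0228] dir -11.4
red [382.3  75.5] 1364 z 0.035 [ 0.6278 -0.027 ] dir -11.4
red [414.5 203.8] 952 z 0.055 [ 0.5752 -0.0168] dir -10.5
red [414.5 203.8] 952 z 0.035 [ 0.5698 -0.0203] dir -10.5
```

Within 1° now, so I back off, lift and move over the cap.

```bash
python3 -m crank '[{"x":-0.5,"y":0,"z":0,"turn":0},{"x":0,"y":0,"z":-2,"turn":0},{"x":0,"y":0,"z":-2,"turn":0},{"x":0.47,"y":2.4,"z":0,"turn":0},{"x":0.47,"y":2.4,"z":0,"turn":0}]'; python3 -m crank '[{"x":0,"y":0,"z":1,"turn":0},{"x":0,"y":0,"z":0.8,"turn":0},{"x":0,"y":0,"z":0,"turn":0}]'; python3 g.py 9|grep -E "tcp|wrist|red"; python3 m.py pics/wrist9.npz '(150,1,639,400)' | grep red;python3 - <<'E'
import cv2,numpy as np
a=cv2.resize(cv2.imread('pics/scene9.png')[180:300,280:440],None,fx=2.5,fy=2.5); b=cv2.resize(cv2.imread('pics/side9.png')[220:340,250:410],None,fx=2.5,fy=2.5)
c=cv2.resize(cv2.imread('pics/wrist9.png'),(400,300))
cv2.imwrite('pics/v9.png',np.vstack([np.hstack([a,b]),np.hstack([c,c])]))
E
```

```text
time: 11.75
tool_pos: [0.5375, -0.0082, 0.0771]
tool_rot: [-0.0, 0.978, -0.211, 0.001]
contact_force: [-0.0, 0.3, -1.0]
gripper_width: -0.0
grasp_force: 0.0
time: 12.05
tool_pos: [0.5355, -0.0072, 0.0557]
tool_rot: [-0.0, 0.977, -0.211, -0.002]
contact_force: [0.2, 0.2, -0.0]
gripper_width: 0.0
grasp_force: 0.0
tcp [ 0.5355 -0.0072  0.0557] ang 153.7 r 0.0017 j6 1.84
scene red [337. 255.] 18 r 0.04 ang -14.2 line -11.7
side red [311. 278.] 15 r 0.039 ang -15.5 line -8.9
wrist blue [401. 220.] 971 r 0.049 ang -68.5 line 
wrist blue [223. 262.] 999 r 0.045 ang 43.6 line 
wrist blue [325. 275.] 3608 r 0.011 ang -39.5 line 
wrist red [303. 204.] 706 r 0.039 ang -13.5 line -10.6
red [277.7  90.6] 1031 z 0.055 [ 0.6247 -0.0281] dir -11.4
red [277.7  90.6] 1031 z 0.035 [ 0.6277 -0.0272] dir -11.4
red [303.1 203.8] 706 z 0.055 [ 0.575  -0.0171] dir -10.6
red [303.1 203.8] 706 z 0.035 [ 0.5721 -0.0149] dir -10.6
```

View pics/v9.png

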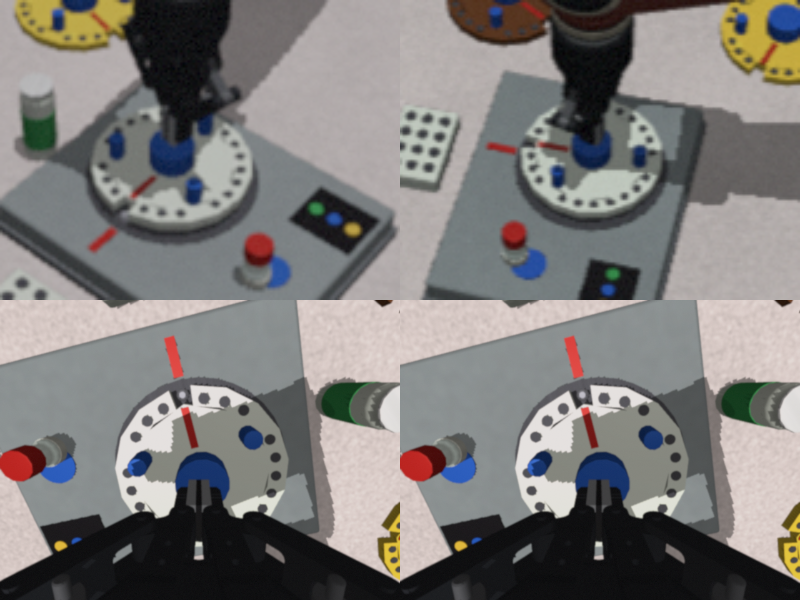

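The plate and deck lines are collinear, the pin shows in the notch at about (182,395), and the tip is over the cap. I'll press slowly and watch the force.

```bash
python3 -m crank '[{"x":0,"y":0,"z":0.4,"turn":0},{"x":0,"y":0,"z":0.3,"turn":0},{"x":0,"y":0,"z":0.2,"turn":0},{"x":0,"y":0,"z":0,"turn":0}]'; python3 -m crank '[{"x":0,"y":0,"z":0.15,"turn":0},{"x":0,"y":0,"z":0.15,"turn":0},{"x":0,"y":0,"z":0,"turn":0}]';python3 -m crank '[{"x":0,"y":0,"z":0.15,"turn":0},{"x":0,"y":0,"z":0.15,"turn":0},{"x":0,"y":0,"z":0,"turn":0}]'
```

```text
time: 12.6
tool_pos: [0.537, -0.008, 0.0486]
tool_rot: [0.0, 0.977, -0.212, -0.0]
contact_force: [-0.0, -1.1, -0.1]
gripper_width: 0.003
grasp_force: 0.0
time: 12.9
tool_pos: [0.5373, -0.0081, 0.0463]
tool_rot: [-0.0, 0.977, -0.212, 0.0]
contact_force: [-2.0, 0.9, 3.7]
gripper_width: -0.001
grasp_force: 2.0
time: 13.2
tool_pos: [0.5373, -0.0081, 0.0431]
tool_rot: [-0.0, 0.977, -0.212, 0.0]
contact_force: [-0.8, 0.3, 3.5]
gripper_width: 0.002
grasp_force: 1.8
```

```bash
python3 -m crank '[{"x":0,"y":0,"z":0.15,"turn":0},{"x":0,"y":0,"z":0.15,"turn":0},{"x":0,"y":0,"z":0,"turn":0}]';python3 -m crank '[{"x":0,"y":0,"z":0.15,"turn":0},{"x":0,"y":0,"z":0.1,"turn":0},{"x":0,"y":0,"z":0,"turn":0}]';python3 -m crank '[{"x":0,"y":0,"z":0.1,"turn":0},{"x":0,"y":0,"z":0.05,"turn":0},{"x":0,"y":0,"z":0,"turn":0}]'
```

```text
time: 13.5
tool_pos: [0.5373, -0.0081, 0.04]
tool_rot: [-0.0, 0.977, -0.212, 0.0]
contact_force: [-1.1, 1.1, 2.1]
gripper_width: -0.003
grasp_force: 1.7
time: 13.8
tool_pos: [0.5373, -0.0081, 0.0386]
tool_rot: [0.0, 0.977, -0.212, -0.0]
contact_force: [-5.4, 0.2, 10.9]
gripper_width: 0.004
grasp_force: 5.3
time: 14.1
tool_pos: [0.5373, -0.0081, 0.0386]
tool_rot: [0.0, 0.977, -0.212, -0.001]
contact_force: [-10.2, 1.5, 18.8]
gripper_width: -0.001
grasp_force: 9.4
```

There is a firm stop after about 10 mm of travel. I'll retreat and check.

```bash
python3 -m crank '[{"x":0,"y":0,"z":-0.5,"turn":0},{"x":0,"y":0,"z":-3,"turn":0},{"x":0,"y":0,"z":-4,"turn":0},{"x":0,"y":0,"z":-4,"turn":0},{"x":0,"y":0,"z":-4,"turn":0}]'; python3 -m crank '[{"x":0,"y":0,"z":0,"turn":0},{"x":0,"y":0,"z":0,"turn":0}]'; python3 g.py 10 >/dev/null; python3 m.py pics/wrist10.npz '(150,1,639,400)' | grep red; python3 - <<'E'
from h import *
C=np.array([.537,-.008])
for n in('wrist','scene','side'):
    f=np.load(f'pics/{n}10.npz');K,T,d=f['K'],f['T'],f['d']
    Y,X=np.mgrid[0:480,0:640]; W=(np.stack([(X-K[0,2])/K[0,0]*d,(Y-K[1,2])/K[1,1]*d,d],-1).reshape(-1,3)-T[:3,3])@T[:3,:3]
    r=np.hypot(*(W[:,:2]-C).T); a=np.degrees(np.arctan2(W[:,1]-C[1],W[:,0]-C[0]))
    for nm,m in (('cap',(r<.015)&(W[:,2]<.1)),('plate',(r>.028)&(r<.038)&(W[:,2]<.06)),('deck',(r>.08)&(r<.09)&(W[:,2]<.05)&(W[:,2]>.02))): print(n,nm,m.sum(),np.median(W[m,2]).round(4))
    for q in (-90,0,90,180):
        m=(r>.028)&(r<.038)&(W[:,2]<.06)&(abs((a-q+180)%360-180)<30); print('  ',q,m.sum(),np.median(W[m,2]).round(4))
a=cv2.imread('pics/wrist10.png'); cv2.imwrite('pics/v10.png',a)
E
```

```text
time: 14.6
tool_pos: [0.5367, -0.0082, 0.1914]
tool_rot: [0.0, 0.977, -0.212, -0.0]
contact_force: [-1.2, -0.7, 1.0]
gripper_width: 0.001
grasp_force: 0.0
time: 14.8
tool_pos: [0.5378, -0.0083, 0.1916]
tool_rot: [-0.0, 0.977, -0.212, 0.001]
contact_force: [-0.4, 0.5, -1.4]
gripper_width: -0.001
grasp_force: 0.0
red [525.6  21.6] 401 z 0.055 [ 0.6102 -0.2098] dir -40.7
red [525.6  21.6] 401 z 0.035 [ 0.6109 -0.2213] dir -40.7
red [293.  109.9] 329 z 0.055 [ 0.6258 -0.0277] dir -11.4
red [293.  109.9] 329 z 0.035 [ 0.6275 -0.0271] dir -11.4
red [308.5 174.4] 197 z 0.055 [ 0.5756 -0.0178] dir -10.7
red [308.5 174.4] 197 z 0.035 [ 0.574  -0.0165] dir -10.7
red [158.5 207.8] 490 z 0.055 [0.6026 0.1086] dir -33.0
red [158.5 207.8] 490 z 0.035 [0.6028 0.1182] dir -33.0
red [546.2 299.2] 97 z 0.055 [ 0.3855 -0.1665] dir 62.7
red [546.2 299.2] 97 z 0.035 [ 0.3714 -0.175 ] dir 62.7
wrist cap 1019 0.0656
wrist plate 2628 0.0436
wrist deck 6020 0.0336
   -90 452 0.0436
   0 471 0.0437
   90 425 0.0436
   180 406 0.0436
scene cap 112 0.0672
scene plate 235 0.0457
scene deck 795 0.0355
   -90 46 0.0457
   0 54 0.0457
   90 46 0.0455
   180 16 0.0456
side cap 110 0.0659
side plate 206 0.0454
side deck 691 0.035
   -90 4 0.0476
   0 40 0.046
   90 45 0.0446
   180 51 0.0449
```

View pics/v10.png

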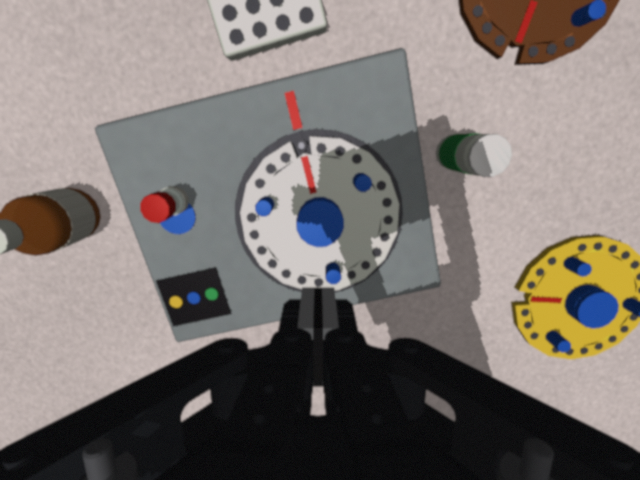

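The plate's top is 10 mm above the deck, which is its own thickness, so the rotor is flat and fully down. The pin is in the notch at (302,146), the bystanders stand where they were, and the hand is clear.

```bash
python3 -c "
from plant import manip; print(manip.job_done())"
```

```text
the job is handed in; nothing more can be done
None
```

The rotor is turned onto its pin (about 1° off by the red lines) and pressed flat on the deck, the bystanders look undisturbed, the hand is clear, and the job is handed in; no verdict came back. The reported TCP read about 30 mm lower than the real fingertip, so I set heights from the cameras.

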